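Refit the dust extractor's filter cassette

ROBOT

A 7-joint arm with a two-finger parallel gripper is mounted at the origin on the work surface. World frame = base frame: x ahead of the robot, y to its left, z up, the work surface at z = 0. Lengths are in m, angles in rad, forces in N, time in s.
With the tool pointing down it reaches from about 0.425 to 0.875 m from the base axis. Payload 4.7 kg.
Tool frame: the origin (TCP) lies at the very end of the fingers, on their centre line; the grasp point (between the pads) lies 19 mm behind it (arm.pinch_z is the distance from the TCP to the grasp point, in m); z points along the fingers, x is the direction in which the jaws open and shut, and the axes are right-handed (so a half turn about z gives the same grasp; the last joint's range is limited). The gripper opens to 85 mm and grips with 20 to 120 N. Pads are 22 mm wide; open, the fingers measure 114 mm over their backs; the gripper's body (76 mm by 85 mm) begins 54 mm behind the grasp point. The pads swing forward as they close: fully open they stand 13 mm farther back than shut.
Start: joints at [-1.159, 0.321, -0.07, 1.45, 0.023, 1.371, -0.057], TCP at [0.252, 0.599, 0.231] pointing down, gripper open.
Joint ranges: [-2.86, 2.86], [-0.3, 2.09], [-1.38, 1.24], [0.06, 2.45], [-1.56, 4.7], [0.09, 2.05], [-2.69, 2.69]. Speed limits (rad/s): [2.57, 2.57, 3.14, 3.14, 3.14, 3.14, 3.14].

INTERFACE

Orientations are given as a unit quaternion [w, x, y, z].
In Python, from plant import arm, kinematics, status, imaging, order gives the robot as it stands. The module is installed in compiled form; this text tells all that it offers. Calls block until the motion is done:
- arm.movep(position, orientation): joint-space move of the TCP to a pose.
- arm.move_l(position, max_speed=0.15, rotation=None): straight line of the TCP; rotation=None keeps the orientation; max_speed is the mean speed in m/s.
- arm.move_j(angles): joint-space move.
- arm.ungrasp() and arm.clamp(squeeze=None): open the fingers fully, or close them until they stop; squeeze is the grip in N (None keeps the last).
- arm.pause(seconds).
- kinematics.solve_ik(position, orientation): joint angles nearest the present ones, or None.
- status.read_state(): the state.
- imaging.camera(name): name is "side" or "top"; returns the picture (384x512x3 uint8, red, green, blue); there is no depth.
- imaging.camera_model(name): a dict with "fx", "fy", "cx", "cy" (pixels), "R" (3x3) and "t" (3): a world point X has camera coordinates R X + t. Camera axes: x right, y down, z forward; pixel columns grow to the right and rows downward; lengths in m; the calibration is good to about 2 mm. A picture is of the moment at which its call begins. camera_model takes no time and is no camera call.
A pose or a line that the arm cannot do raises arm.IKError and nothing moves.
- order.finish_job(): hands the job in, once; it reports no verdict.
The state is a dict: "time": time; "joints": joint angles; "qd": joint speeds; "joint_torque": joint torques, N m; "eef_pos": TCP position; "tcp_rot": TCP orientation; "contact_force": force on the tool from outside, world axes, zero at the start; "torque": the same for the moment, N m; "grip_width": opening from 0.0 (shut) to 1.0 (fully open).
Only numpy, scipy, OpenCV 4.12 (cv2) and the standard library are available. Lean on these libraries where they do the work, as an engineer would, in place of code of your own. Each camera call takes 0.05 s, during which the arm holds its last target. There are 200 camera calls.

TASK

Free the cleaned filter cassette from the plywood stand by pinching its two sprung tabs together, lift it out and set it down flat on the open bench mat, and let go of it. Then take it by its cross rib, tuck its thin tongue under the lip of the dust extractor's hood and lower the other end, without letting it drop, until the cassette lies fully home in the bay; let go. Leave the things lying about on the bench where they are.

Things in the scene. Friction and masses are not known exactly. Their poses are not given: they have to be found in the camera images.
- cassette: Filter cassette, white plastic frame with paper pleats, 0.25 kg or so. Origin: centre of its outline at the underside; x along its length, y across, z up out of the pleated face. Block: x -74 to +90 mm, y -55 to +55 mm, 14 mm thick. At the -x end a thin tongue, 6 mm thick (z 0 to 6), 90 mm wide, reaching from x -74 to x -98 mm. On top a cross rib and two sprung tabs (see rib, tabs). It starts lying in the stand with its underside 30 mm above the bench, held down by two bolts.
- tongue (a point): Middle of the lower edge of the cassette's tongue tip: cassette frame (-98, 0, 0) mm.
- rib (a point): Middle of the cassette's cross rib, cassette frame (20, 0, 32) mm: an upright white fin 12 mm thick (along x), 90 mm long (along y), from z 13 to z 44 mm. Nothing stands within 50 mm of its -x face.
- tabs (a point): Point midway between the two sprung tabs, cassette frame (-50, 0, 40) mm. The tabs are upright plates 20 mm wide (along x), 5 mm thick, from z 15 to z 52 mm; at rest their outer faces are at y = +25 and -25 mm (50 mm apart). From the foot of each tab a steel bolt (14 mm wide, z 14.5 to 20 mm) runs outward and ends at y = +63 or -63 mm, below the stand's catch. Keep the fingertips above z 22 mm there.
- tab_left (a joint): Travel of the +y tab and bolt towards the middle: 0 at rest, 0.010 m at its stop. Spring: 2 N at rest to 7 N at the stop. The bolt is clear of the catch from about 0.008 m; both tabs at their stops are 30 mm apart over the outer faces and can then be gripped hard to lift the cassette.
- tab_right (a joint): The same for the -y tab.
- stand: Plywood stand 230 x 180 mm, fixed; origin on the bench below its centre, its axes those of the cassette in it. Its floor is 30 mm high; low rails 12 mm higher locate the cassette with about 2 mm play; two catches, 60 mm high over the bench, at x -72 to -28 mm and y beyond +58 and -58 mm, overhang the bolts. The stand and the extractor may stand on either side, left or right; the bench mat between them is free for at least 0.1 m either side of y = 0, from x 0.46 to 0.69 m.
- extractor: Grey dust extractor, 275 x 150 mm, fixed; origin on the bench below the middle of its bay; x runs along the bay away from the hood. Bay: open-topped recess, floor 70 mm above the bench, rim 12 mm higher, inside x -102 to +94 mm and y -59 to +59 mm. At its -x end the hood (160 mm high over the bench, from x -165 to x -88 mm) overhangs the last 14 mm of the bay as a lip; the slot below it is 11 mm high.
- seat (a point): Point on the bay floor where the cassette's origin lies when it is home and centred (about 4 mm play all round, its tongue towards the hood); axes as the extractor's, z up.
- lip (a point): Middle of the lower edge of the hood's lip: extractor frame (-88, 0, 81) mm, i.e. 11 mm above the bay floor. The tongue goes under it with the cassette tilted by 5 to 15 degrees; flat, the cassette cannot be dropped straight in.
- offcut: Bystander: block of light wood 50 x 90 x 25 mm, nearer the robot than the set-down place.
- chisel: Bystander: chisel 235 mm long lying across the bench, beyond the set-down place.
- glue: Bystander: white bottle 190 mm high, at the left.
- mallet: Bystander: turned wooden mallet standing on its head, 187 mm high, at the left.
- brush: Bystander: brush lying at the right.
- jar: Bystander: amber glass jar 80 mm high, at the back.

How it is judged:
By the outcome, as a careful person would: the job done as asked, in the order asked, and still so for the second after the job is handed in, with the robot touching nothing.
It also fails if it takes over 58 s, if anything falls off the work surface, if the arm or the gripper's body presses on something with over 40 N, if the wrist force passes 120 N, or if a joint passes its speed limit or range.

## Working session

There is one attempt and no reset: what is moved stays moved. The work goes in short steps, each a Python script; the robot and the scene stay as the last script left them, time stands still between calls to the robot, and variables do not carry over. Pictures are saved under pics/ and viewed, about 8 in all and at most 12, crops included, and the job is handed in when it is done.

```bash
mkdir -p pics; python3 - <<'E'
from plant import arm, kinematics, status, imaging
import cv2, numpy as np
for n in ("top","side"):
    im=imaging.camera(n); cv2.imwrite(f"pics/{n}0.png",cv2.resize(im[:,:,::-1],None,fx=1.5625,fy=1.5625,interpolation=cv2.INTER_CUBIC))
    np.save(f"pics/{n}0.npy",im)
    m=imaging.camera_model(n); print(n,m, -np.array(m["R"]).T@np.array(m["t"]))
s=status.read_state(); print(s["time"],s["eef_pos"],s["tcp_rot"],s["grip_width"],arm.pinch_z)
E
```

```text
top {'fx': 364.25457943356366, 'fy': 364.25457943356366, 'cx': 255.0674079945817, 'cy': 195.16611698183775, 'R': array([[-0.00799885, -0.99988808, -0.01264292],
       [-0.98397385,  0.01012256, -0.17802529],
       [ 0.17813334,  0.01101631, -0.98394469]]), 't': array([0.00915335, 0.62451141, 1.09923018])} [ 0.41876657 -0.00927879  1.19287624]
side {'fx': 354.06085633074395, 'fy': 354.06085633074395, 'cx': 255.20555460457962, 'cy': 190.81116436334895, 'R': array([[ 0.89853285, -0.43858538,  0.01678017],
       [-0.31877121, -0.67839446, -0.66194099],
       [ 0.30170122,  0.58942669, -0.7493681 ]]), 't': array([-0.55586288,  0.22267319,  1.19554807])} [ 0.20974455 -0.79742102  1.05262957]
0.1 [0.25165196 0.59878499 0.23031117] [ 5.12373369e-04  8.32875316e-01  5.53459986e-01 -7.00076050e-04] 0.9993863550909349 0.0187
```

View pics/top0.png

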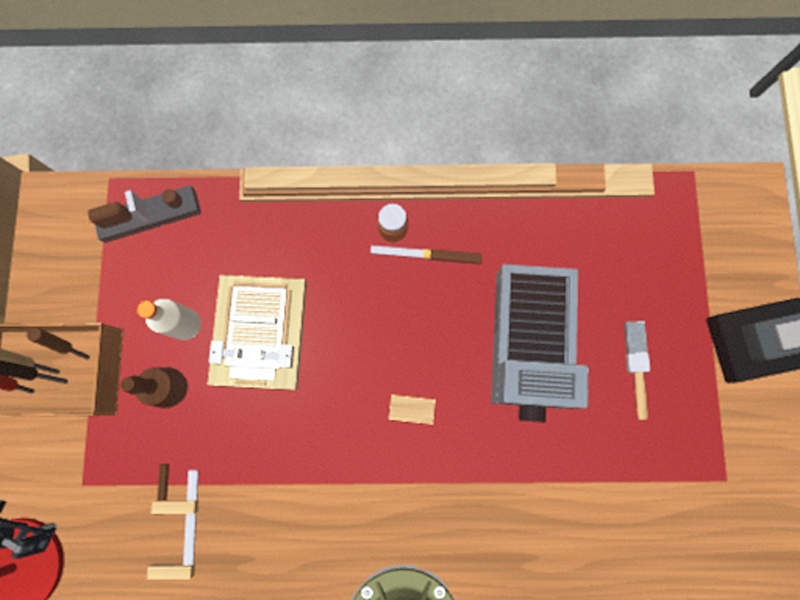

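View pics/side0.png

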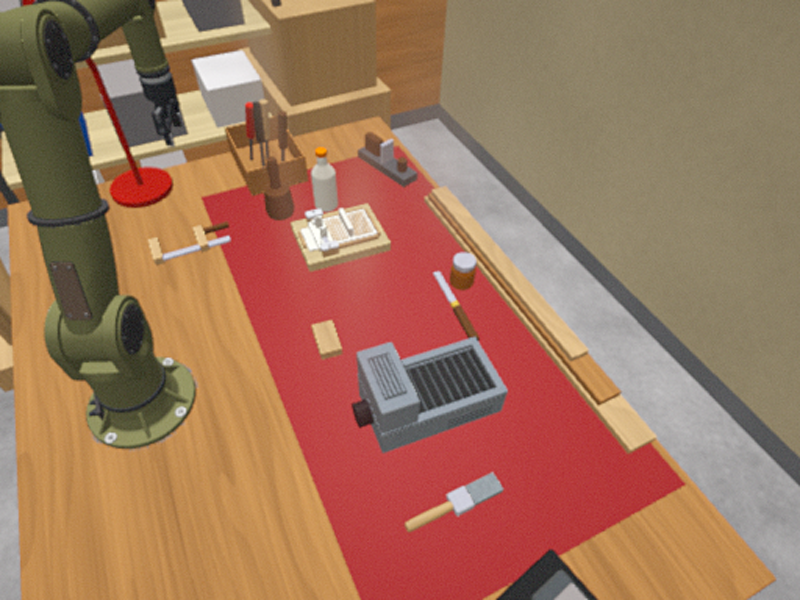

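```bash
python3 - <<'E'
import cv2, numpy as np
im=np.load("pics/top0.npy")[:,:,::-1]
f=lambda a:cv2.resize(a,None,fx=6,fy=6,interpolation=cv2.INTER_CUBIC)
a=f(im[170:266,130:196]); b=f(im[166:262,312:378])
o=np.hstack([a,b])
for i in range(0,96,10):
    cv2.putText(o,str(170+i),(0,i*6+4),0,.35,(255,255,0)); cv2.line(o,(0,i*6),(8,i*6),(255,255,0)); cv2.putText(o,str(166+i),(396,i*6+4),0,.35,(255,255,0)); cv2.line(o,(396,i*6),(404,i*6),(255,255,0))
for i in range(0,66,10):
    cv2.putText(o,str(130+i),(i*6,572),0,.35,(255,255,0)); cv2.putText(o,str(312+i),(396+i*6,572),0,.35,(255,255,0))
cv2.imwrite("pics/crop.png",o)
E
```

```text
(no output)
```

View pics/crop.png

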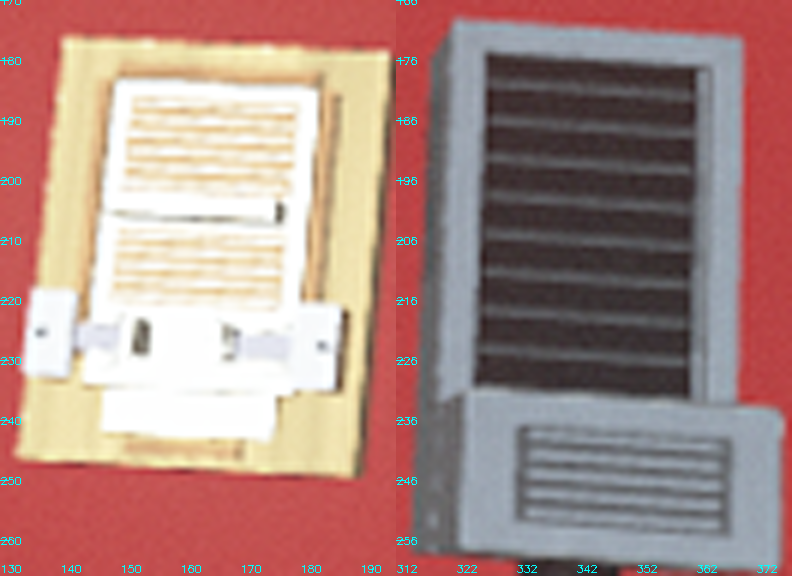

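```bash
cat > h.py <<'E'
import numpy as np, cv2
from scipy.spatial.transform import Rotation as R
def ray(m,uv,z):
    """pixel -> world point on plane z"""
    Rm=np.array(m["R"]);c=-Rm.T@np.array(m["t"])
    d=Rm.T@np.array([(uv[0]-m["cx"])/m["fx"],(uv[1]-m["cy"])/m["fy"],1])
    return c+d*(z-c[2])/d[2]
def proj(m,X):
    p=np.array(m["R"])@np.array(X)+m["t"]; return np.array([m["fx"]*p[0]/p[2]+m["cx"],m["fy"]*p[1]/p[2]+m["cy"]])
def fit2(local,world):
    """rigid 2D fit -> x,y,yaw,residuals(mm)"""
    a=np.array(local)[:,:2];b=np.array(world)[:,:2];ca,cb=a.mean(0),b.mean(0)
    A=a-ca;B=b-cb;th=np.arctan2((A[:,0]*B[:,1]-A[:,1]*B[:,0]).sum(),(A*B).sum())
    c,s=np.cos(th),np.sin(th);M=np.array([[c,-s],[s,c]]);t=cb-M@ca
    return t[0],t[1],th,((a@M.T+t-b)*1000).round(1)
E
python3 - <<'E'
from h import *
from plant import imaging
m=imaging.camera_model("top"); im=np.load("pics/top0.npy")
g=cv2.cvtColor(im,cv2.COLOR_RGB2GRAY)
def px(c,o):
    return np.array([(c[0]+.5)/6-.5+o[0],(c[1]+.5)/6-.5+o[1]])
def run(name,pts,o):
    for zs in [0]:
        P=np.array([px(p[0],o) for p in pts],np.float32)
        W=[ray(m,P[i],pts[i][1][2]/1000) for i in range(len(P))]
        x,y,t,r=fit2(np.array([p[1] for p in pts])/1000,W)
        print(name,round(x,4),round(y,4),"yaw deg",round(np.degrees(t),2)); print(r.tolist())
run("stand",[((62,37),(115,90,30)),((390,50),(115,-90,30)),((15,457),(-115,90,30)),((357,477),(-115,-90,30))],(130,170))
run("cass",[((116,80),(90,55,44)),((318,88),(90,-55,44)),((102,432),(-98,45,30)),((274,440),(-98,-45,30)),((84,384),(-74,55,40))],(130,170))
run("extr",[((455,20),(110,75,82)),((743,38),(110,-75,82)),((485,52),(94,59,82)),((712,66),(94,-59,82)),((465,392),(-88,75,160)),((783,408),(-88,-75,160)),((780,570),(-165,-75,160)),((463,552),(-165,75,160))],(312-66,166))
s=np.load("pics/side0.npy")[:,:,::-1]
a=cv2.resize(s[125:175,185:255],None,fx=5.6,fy=5.6,interpolation=cv2.INTER_CUBIC)
b=cv2.resize(s[212:292,222:328],None,fx=3.7,fy=3.7,interpolation=cv2.INTER_CUBIC)
h=max(a.shape[0],b.shape[0])
pad=lambda q:cv2.copyMakeBorder(q,0,h-q.shape[0],0,0,cv2.BORDER_CONSTANT)
cv2.imwrite("pics/scrop.png",np.hstack([pad(a),pad(b)]));print(a.shape,b.shape)
E
```

```text
stand 0.5787 0.2984 yaw deg -3.32
[[0.6, -0.4], [-0.5, 0.3], [-0.8, -1.0], [0.8, 1.1]]
cass 0.578 0.2982 yaw deg -3.58
[[0.6, 0.5], [-0.7, 0.1], [0.3, -1.1], [-0.3, 0.7], [0.1, -0.2]]
extr 0.5858 -0.271 yaw deg -4.45
[[-0.1, 0.6], [-0.4, 0.2], [0.1, 0.8], [-0.3, 0.4], [2.7, -0.4], [-0.1, -1.4], [-2.1, -1.8], [0.1, 1.6]]
(280, 392, 3) (296, 392, 3)
```

View pics/scrop.png

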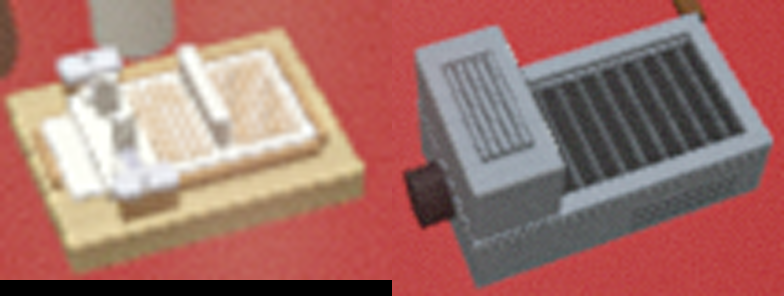

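```bash
python3 - <<'E'
from h import *
from plant import imaging, kinematics
m=imaging.camera_model("side")
def run(name,pts,f,o):
    W=[ray(m,((p[0][0]+.5)/f-.5+o[0],(p[0][1]+.5)/f-.5+o[1]),p[1][2]/1000) for p in pts]
    x,y,t,r=fit2(np.array([p[1] for p in pts])/1000,W)
    print(name,round(x,4),round(y,4),round(np.degrees(t),2),r.tolist())
run("stand",[((285,30),(115,90,30)),((363,165),(115,-90,30)),((8,97),(-115,90,30)),((70,245),(-115,-90,30))],5.6,(185,125))
run("extr",[((695,14),(110,75,82)),((772,143),(110,-75,82)),((498,27),(-88,75,160)),((565,170),(-88,-75,160)),((475,193),(-165,-75,160)),((415,50),(-165,75,160))],3.7,(222-392/3.7,212))
def rot(yaw,tilt=0):  # tool down, jaw axis x at angle yaw
    return R.from_euler('z',yaw)*R.from_euler('y',tilt)*R.from_euler('x',np.pi)
for n,p,y in [("tabs",(.528,.301,.1),np.pi/2),("rib",(.6,.3,.1),0),("seat",(.6,-.27,.15),0)]:
  for k in (-1,0,1):
    a=y-0.06+k*np.pi
    q=rot(a).as_quat(scalar_first=True); print(n,k,kinematics.solve_ik(p,q))
E
```

```text
stand 0.5816 0.2973 -3.65 [[0.0, 3.6], [0.2, -4.2], [-0.3, 2.8], [0.1, -2.3]]
extr 0.5866 -0.2735 -4.63 [[0.4, -0.6], [0.9, -1.1], [1.6, 3.1], [2.1, 1.4], [-2.8, -4.1], [-2.1, 1.3]]
tabs -1 [-0.93097888  0.34578713  0.44563042  1.72948224 -0.16439114  1.10329049
 -2.06479732]
tabs 0 [-0.65394976  0.32571036  0.11020453  1.71894135 -0.03951658  1.09909736
  0.97926393]
tabs 1 [-0.93097888  0.34578713  0.44563042  1.72948224 -0.16439114  1.10329049
 -2.06479732]
rib -1 [-0.45517723  0.4498042  -0.06283901  1.54478292  0.02994532  1.14794645
  2.55752135]
rib 0 [-0.74020122  0.45960049  0.31129402  1.55693769 -0.14950595  1.14855101
 -0.45780004]
rib 1 [-0.45517723  0.4498042  -0.06283901  1.54478292  0.02994532  1.14794645
  2.55752135]
seat -1 [-0.37280903  0.58830964  1.06615337  1.56192356 -0.52731023  1.3068143
 -2.43895455]
seat 0 [-0.30711648  0.53223279  0.94815804  1.55994331 -0.44479899  1.2801507
  0.64480958]
seat 1 [-0.37280903  0.58830964  1.06615337  1.56192356 -0.52731023  1.3068143
 -2.43895455]
```

```bash
cat >> h.py <<'E'
from plant import arm, kinematics, status, imaging
CAS=(0.5787,0.2982,np.radians(-3.5)); EXT=(0.586,-0.272,np.radians(-4.5))
def pt(F,x,y=0,z=0):
    c,s=np.cos(F[2]),np.sin(F[2]); return np.array([F[0]+c*x-s*y,F[1]+s*x+c*y,z])
def q(yaw,tilt=0):
    """tool down, jaw axis at yaw; tilt about the axis across (y of a frame at that yaw)"""
    return (R.from_euler('z',yaw)*R.from_euler('y',tilt)*R.from_euler('x',np.pi)).as_quat(scalar_first=True)
def st(tag=""):
    s=status.read_state(); print(tag,"t",round(s["time"],2),"p",np.round(s["eef_pos"],4),"F",np.round(s["contact_force"],1),"M",np.round(s["torque"],2),"w",round(s["grip_width"],3)); return s
def snap(n,name,box=None,f=1):
    im=imaging.camera(n); np.save(f"pics/{name}.npy",im)
    if box: im=im[box[1]:box[3],box[0]:box[2]]
    cv2.imwrite(f"pics/{name}.png",cv2.resize(im[:,:,::-1],None,fx=f,fy=f,interpolation=cv2.INTER_CUBIC))
E
python3 - <<'E'
from h import *
yaw=np.pi/2+CAS[2]; p=pt(CAS,-.05)
p[2]=.23; arm.move_l(p,.3,q(yaw)); st("above")
p[2]=.12; arm.move_l(p,.15)
p[2]=.053; arm.move_l(p,.08); st("down")
arm.clamp(100); st("clamped"); arm.pause(.2); st()
snap("top","t1",(120,160,216,262),4); snap("side","s1",(170,100,270,190),4)
a=cv2.imread("pics/t1.png");b=cv2.imread("pics/s1.png");h=max(a.shape[0],b.shape[0])
P=lambda i:cv2.copyMakeBorder(i,0,h-i.shape[0],0,0,0); cv2.imwrite("pics/b1.png",np.hstack([P(a),P(b)]))
E
```

```text
above t 1.61 p [0.5277 0.3027 0.2299] F [ 0. -1.  1.] M [0.05 0.01 0.02] w 0.996
down t 3.48 p [0.5292 0.3015 0.0535] F [-1.3 -1.   0.5] M [-0.01 -0.03  0.05] w 1.0
clamped t 4.08 p [0.5295 0.3009 0.0566] F [-5.6 -5.4 18.8] M [-1.14  1.3  -0.06] w 0.251
 t 4.28 p [0.5295 0.3008 0.0566] F [-5.9 -4.9 18.9] M [-1.11  1.4  -0.07] w 0.251
```

View pics/b1.png

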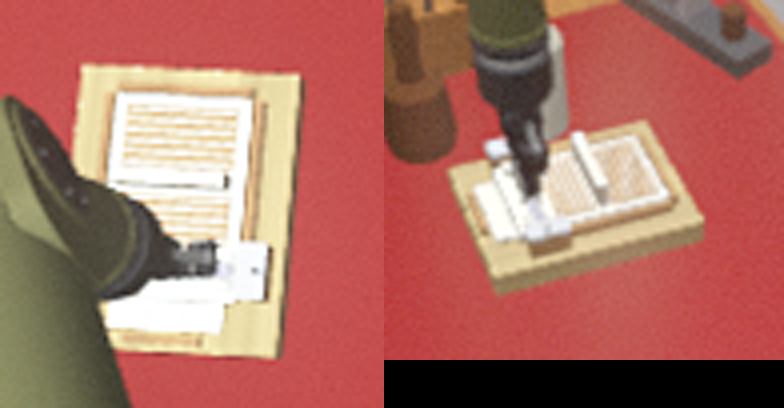

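```bash
python3 - <<'E'
from h import *
s=st(); p=np.array(s["eef_pos"]); 
for dz in (.004,.008,.012,.02):
    arm.move_l(p+[0,0,dz],.05); st(dz)
    if abs(status.read_state()["contact_force"][2])>30: break
else:
    arm.move_l(p+[0,0,.09],.1); st("up")
snap("side","s2",(170,80,310,190),4)
E
```

```text
t 4.38 p [0.5295 0.3009 0.0566] F [-6.3 -4.2 18. ] M [-1.09  1.35 -0.04] w 0.254
0.004 t 4.68 p [0.5293 0.3009 0.0603] F [-0.2 -0.7 -2.2] M [-0.    0.16 -0.04] w 0.254
0.008 t 4.93 p [0.5294 0.3009 0.0644] F [-0.6 -0.4 -2.9] M [-0.01  0.14 -0.  ] w 0.249
0.012 t 5.18 p [0.5298 0.3011 0.0689] F [-0.4 -0.4 -2.8] M [-0.01  0.09 -0.03] w 0.251
0.02 t 5.49 p [0.53   0.3011 0.0774] F [ 0.  -1.1 -2.9] M [ 0.06  0.12 -0.01] w 0.246
up t 6.34 p [0.529  0.3006 0.1459] F [-0.3 -0.2 -2.9] M [0.04 0.17 0.  ] w 0.25
```

View pics/s2.png

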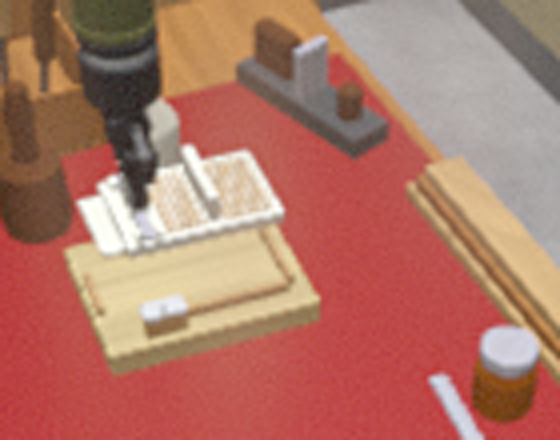

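```bash
python3 - <<'E'
from h import *
M=(0.577,0.0,np.radians(-4.5)); p=pt(M,-.0493,0)
p[2]=.1459; arm.move_l(p,.25,q(np.pi/2+M[2])); st("over")
p[2]=.04; arm.move_l(p,.12); st()
z=.04
while z>.022:
    z-=.002; p[2]=z; arm.move_l(p,.04)
    if status.read_state()["contact_force"][2]>0.5: break
s=st("touch"); z0=s["eef_pos"][2]
arm.ungrasp(); arm.pause(.2); st("open")
p[2]=.17; arm.move_l(p,.25)
arm.move_l([.45,-.15,.25],.3); st()
snap("top","t3",(195,150,345,270),5)
E
```

```text
over t 7.73 p [0.5278 0.0055 0.1458] F [ 0.4 -0.  -2.2] M [ 0.02  0.13 -0.04] w 0.249
 t 8.77 p [0.5286 0.0039 0.0408] F [ 0.2 -0.3 -2.7] M [ 0.05  0.13 -0.04] w 0.25
touch t 10.52 p [0.5283 0.0039 0.0268] F [-2.5  0.   4.6] M [ 0.01  0.52 -0.05] w 0.249
open t 11.36 p [0.5279 0.0039 0.026 ] F [0.  0.2 0. ] M [ 0.03 -0.04  0.03] w 1.002
 t 12.87 p [ 0.45   -0.1482  0.2486] F [-0.   0.5 -0.9] M [ 0.03  0.01 -0.03] w 0.999
```

View pics/t3.png

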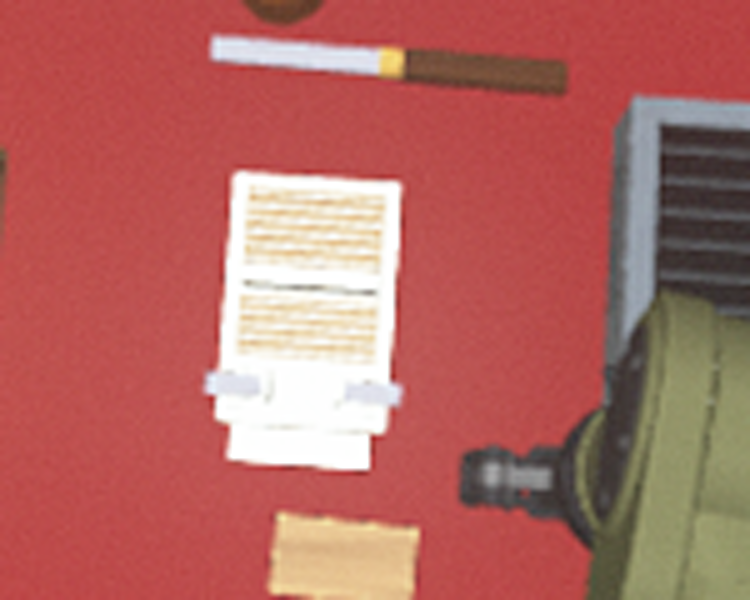

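```bash
python3 - <<'E'
from h import *
m=imaging.camera_model("top")
pts=[((235,172),(90,55,14)),((402,182),(90,-55,14)),((228,460),(-98,45,0)),((370,470),(-98,-45,0))]
W=[ray(m,((a[0]+.5)/5-.5+195,(a[1]+.5)/5-.5+150),b[2]/1000) for a,b in pts]
x,y,t,r=fit2(np.array([b for a,b in pts])/1000,W); print(x,y,np.degrees(t),r.tolist())
M=(x,y,t)
for k in (-np.pi,0,np.pi):
    print(k,kinematics.solve_ik(pt(M,.02,0,.1),q(t+k)))
    for tip in (-.07,-.098):
        print(kinematics.solve_ik(pt(EXT,.02,0,.12),q(EXT[2]+k, -.14 if k==0 else .14)))
E
```

```text
0.5761095226228443 -2.1881571616408845e-05 -4.379688048275829 [[-0.2, -0.2], [-0.6, 0.4], [0.2, -1.4], [0.6, 1.2]]
-3.141592653589793 [ 0.85654956  0.59952805 -1.17769023  1.71411716  0.58538896  1.23253483
  2.59985045]
[-0.40443139  0.52832906  1.06842076  1.70275279 -0.59395416  1.10421532
 -2.39156462]
[-0.40443139  0.52832906  1.06842076  1.70275279 -0.59395416  1.10421532
 -2.39156462]
0 [-0.34563936  0.31345195  0.3598256   1.75667043 -0.12254189  1.0934461
 -0.02188552]
[-0.09817285  0.37698662  0.62598994  1.6934994  -0.31901314  1.02784142
  0.55189332]
[-0.09817285  0.37698662  0.62598994  1.6934994  -0.31901314  1.02784142
  0.55189332]
3.141592653589793 [ 0.85654956  0.59952805 -1.17769023  1.71411716  0.58538896  1.23253483
  2.59985045]
[-0.40443139  0.52832906  1.06842076  1.70275279 -0.59395416  1.10421532
 -2.39156462]
[-0.40443139  0.52832906  1.06842076  1.70275279 -0.59395416  1.10421532
 -2.39156462]
```

```bash
cat >> h.py <<'E'
def ins(tx,tz,th,h,E=None,yoff=0):
    """TCP pose for tongue tip at (tx,tz) m in the seat frame, nose-down tilt th deg"""
    E=E or EXT; a=np.radians(-th); v=R.from_euler('y',a).apply([.118,0,h])
    return pt(E,tx+v[0],yoff,.07+tz+v[2]), q(E[2],a)
def go(tx,tz,th,h,v=.1,**k):
    p,r=ins(tx,tz,th,h,**k); arm.move_l(p,v,r)
E
python3 - <<'E'
from h import *
M=(.5761,0,np.radians(-4.4)); p=pt(M,.02,0,.17)
arm.move_l(p,.3,q(M[2])); p[2]=.08; arm.move_l(p,.2); p[2]=.019; arm.move_l(p,.08); st("down")
arm.clamp(100); arm.pause(.2); s=st("clamp"); h=s["eef_pos"][2]
p=np.array(s["eef_pos"]); arm.move_l(p+[0,0,.02],.05); st("lift")
arm.move_l(p+[0,0,.13],.2); st()
np.save("h.npy",h)
go(-.06,.04,8,h,.2); st("pre")
s=status.read_state(); print(ins(-.06,.04,8,h)[0])
snap("side","s4",(210,180,350,290),5.5)
E
```

```text
down t 16.14 p [ 0.5965 -0.0016  0.0193] F [ 0.2 -0.2 -0. ] M [-0.01  0.03  0.01] w 1.001
clamp t 17.02 p [ 0.5961 -0.0015  0.0193] F [-1.3  0.2  6. ] M [-0.01  0.37  0.01] w 0.118
lift t 17.57 p [ 0.5962 -0.0015  0.0395] F [-0.4  0.1 -4.3] M [ 0.08 -0.12  0.02] w 0.116
 t 18.27 p [ 0.5952 -0.0015  0.148 ] F [-0.3  0.6 -3.1] M [ 0.04 -0.08 -0.03] w 0.12
pre t 19.82 p [ 0.6403 -0.2749  0.1454] F [ 0.1 -0.9 -2.2] M [-0.    0.15 -0.  ] w 0.121
[ 0.63999176 -0.27624924  0.14558352]
```

View pics/s4.png

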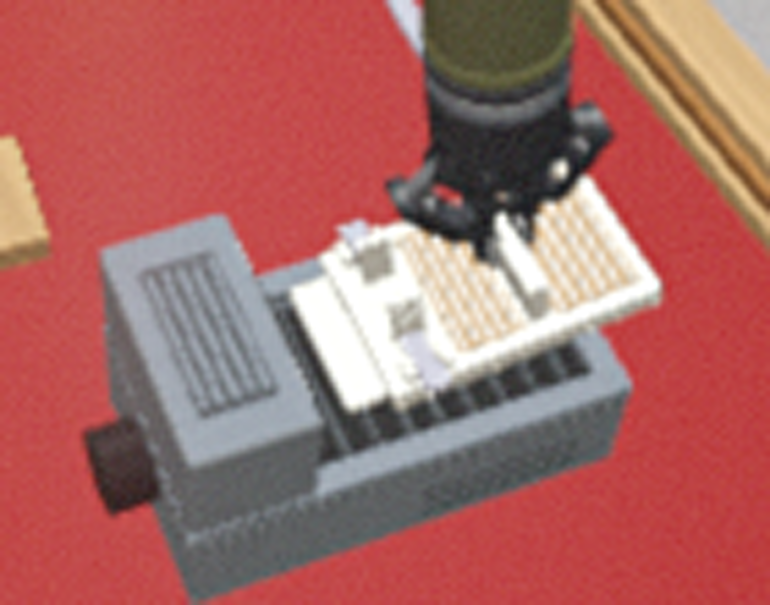

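```bash
python3 - <<'E'
from h import *
m=imaging.camera_model("side"); h=float(np.load("h.npy"))
for c in ((292,290),(348,411)):
    w=ray(m,((c[0]+.5)/5.5-.5+210,(c[1]+.5)/5.5-.5+180),.115)
    d=w[:2]-EXT[:2]; c_,s_=np.cos(EXT[2]),np.sin(EXT[2]); print("tip local mm",np.round([1000*(c_*d[0]+s_*d[1]),1000*(-s_*d[0]+c_*d[1])],1))
def gg(*a,v=.1):
    go(*a,v=v); s=st(a[:3]); return np.linalg.norm(s["contact_force"]-np.array([0,0,-2.7]))<12
ok=gg(-.074,.02,8,h) and gg(-.078,.004,8,h,v=.06)
for tx in (-.084,-.088,-.092,-.096):
    ok=ok and gg(tx,.002,8,h,v=.05)
print(ok)
snap("side","s5",(210,180,350,290),5.5)
E
```

```text
tip local mm [-58.1  38. ]
tip local mm [-59.8 -48.2]
(-0.074, 0.02, 8) t 20.26 p [ 0.6259 -0.2746  0.1253] F [ 0.5  0.3 -2.2] M [ 0.01  0.22 -0.01] w 0.115
(-0.078, 0.004, 8) t 20.68 p [ 0.6217 -0.2747  0.1092] F [ 0.3  0.7 -1.4] M [0.07 0.26 0.01] w 0.115
(-0.084, 0.002, 8) t 20.96 p [ 0.6167 -0.2745  0.1087] F [1.8 0.1 2.1] M [ 0.11  0.06 -0.06] w 0.117
(-0.088, 0.002, 8) t 21.21 p [ 0.6136 -0.2736  0.1089] F [4.8 0.7 3.8] M [ 0.26 -0.65  0.21] w 0.115
(-0.092, 0.002, 8) t 21.46 p [ 0.613  -0.2732  0.1103] F [12.2  0.   2.4] M [ 0.21 -2.26  0.33] w 0.116
False
```

View pics/s5.png

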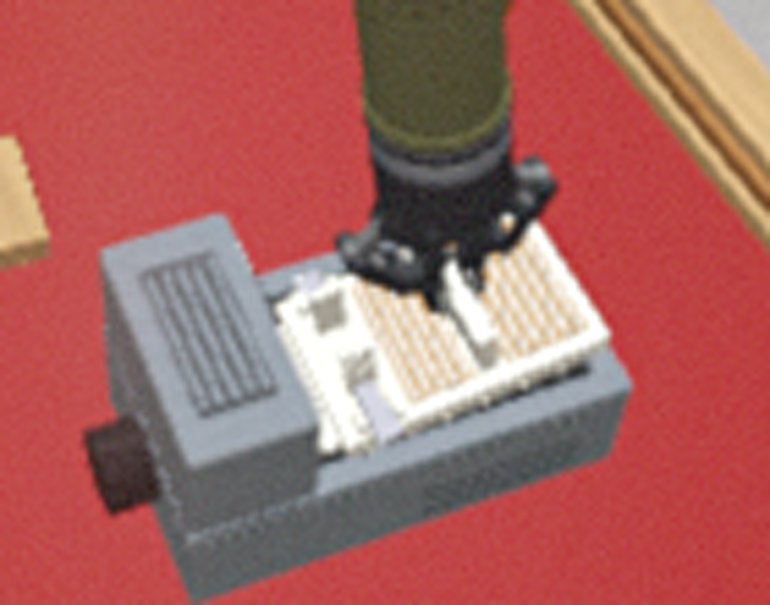

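```bash
python3 - <<'E'
from h import *
h=float(np.load("h.npy")); go(-.080,.006,8,h,v=.06); st()
snap("top","t6",(305,160,385,260),6)
E
```

```text
t 21.87 p [ 0.6185 -0.2748  0.1101] F [-0.2  0.2 -3. ] M [ 0.02  0.15 -0.01] w 0.119
```

View pics/t6.png

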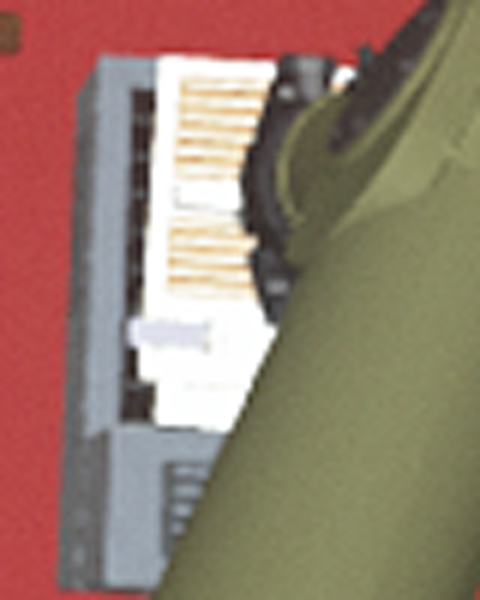

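```bash
python3 - <<'E'
from h import *
m=imaging.camera_model("top")
def loc(c,z):
    w=ray(m,((c[0]+.5)/6-.5+305,(c[1]+.5)/6-.5+160),z); d=w[:2]-EXT[:2]; c_,s_=np.cos(EXT[2]),np.sin(EXT[2]); return np.round([1000*(c_*d[0]+s_*d[1]),1000*(-s_*d[0]+c_*d[1])],1)
print("block near",loc((140,380),.093),"block far",loc((157,58),.116),"rim",loc((133,90),.082),loc((124,380),.082),"tongue corner",loc((155,428),.08),"bolt",loc((128,332),.076+.007+.018),"hoodfrontL",loc((106,427),.16),"outer",loc((101,58),.082))
E
```

```text
block near [-59.7  51.2] block far [101.5  52.5] rim [92.6 58.2] [-59.   57.3] tongue corner [-82.1  40.5] bolt [-36.9  59.5] hoodfrontL [-90.8  78.4] outer [108.7  75.4]
```

```bash
python3 - <<'E'
from h import *
h=float(np.load("h.npy"))
go(-.078,.012,8,h,v=.06,yoff=.003); s=st()
for tx,tz in ((-.080,.006),(-.082,.004),(-.084,.003),(-.087,.0025),(-.090,.002),(-.093,.002),(-.096,.002)):
    go(tx,tz,8,h,v=.05,yoff=.003); s=st((tx,tz)); F=s["contact_force"]
    if abs(F[0])>8 or F[2]>8 : break
E
```

```text
t 22.18 p [ 0.6226 -0.2716  0.1181] F [-0.7  0.8 -2.7] M [-0.01  0.19 -0.06] w 0.112
(-0.08, 0.006) t 22.46 p [ 0.6195 -0.2715  0.1107] F [ 0.3 -0.2 -3.2] M [0.   0.15 0.04] w 0.113
(-0.082, 0.004) t 22.71 p [ 0.6181 -0.2716  0.1095] F [ 0.4  0.3 -2.9] M [ 0.02  0.26 -0.07] w 0.118
(-0.084, 0.003) t 22.96 p [ 0.6166 -0.2714  0.109 ] F [ 0.   0.3 -1.3] M [ 0.1   0.09 -0.01] w 0.113
(-0.087, 0.0025) t 23.21 p [ 0.614  -0.2709  0.1088] F [2.4 0.8 1. ] M [ 0.28 -0.18  0.06] w 0.118
(-0.09, 0.002) t 23.46 p [ 0.6136 -0.2705  0.1096] F [ 7.3 -0.1  1. ] M [ 0.19 -1.29  0.12] w 0.118
(-0.093, 0.002) t 23.71 p [ 0.6131 -0.2701  0.1108] F [11.5  0.   0.8] M [ 0.26 -2.48  0.32] w 0.112
```

```bash
python3 - <<'E'
from h import *
h=float(np.load("h.npy"))
go(-.078,.012,8,h,v=.06,yoff=.003); arm.pause(.2); s=st()
p,r=ins(-.078,.012,8,h,yoff=.003); print(p, "cmd vs act rotvec deg (cassette axes)")
C=R.from_quat(r,scalar_first=True)*R.from_euler('x',-np.pi); A=R.from_quat(s["tcp_rot"],scalar_first=True)*R.from_euler('x',-np.pi)
print((C.inv()*A).as_rotvec(degrees=True), s["torque"])
snap("side","s7",(240,205,330,275),8)
E
```

```text
t 24.36 p [ 0.6215 -0.272   0.117 ] F [ 0.5  0.6 -2.8] M [ 0.05  0.23 -0.03] w 0.114
[ 0.62228263 -0.27184623  0.11758352] cmd vs act rotvec deg (cassette axes)
[ 0.00675647  0.07476007 -0.03000198] [ 0.04785473  0.22761621 -0.03383418]
```

View pics/s7.png

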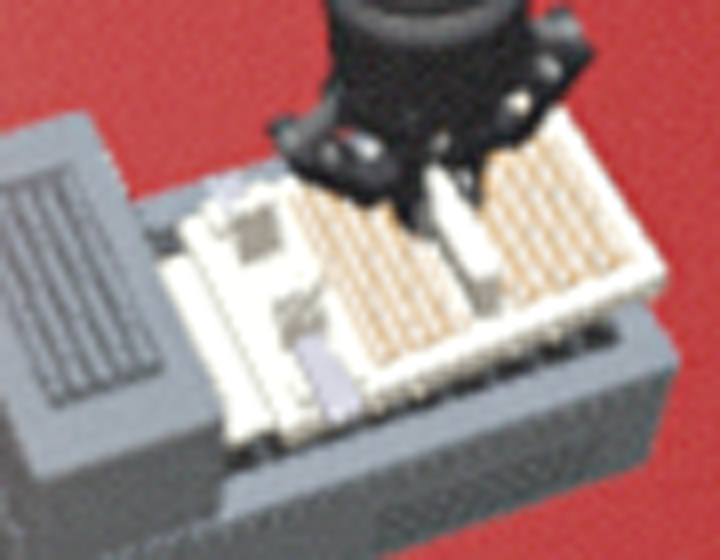

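```bash
python3 - <<'E'
from h import *
m=imaging.camera_model("side"); s=status.read_state(); h=float(np.load("h.npy"))
A=R.from_quat(s["tcp_rot"],scalar_first=True)*R.from_euler('x',-np.pi); o=np.array(s["eef_pos"])-A.apply([.02,0,h])
pp=lambda X:np.round((proj(m,X)-[240,205]+.5)*8-.5)
for n,L in dict(tipL=(-98,45,6),tipR=(-98,-45,6),tipRb=(-98,-45,0),blkL=(-74,55,14),blkR=(-74,-55,14),blkRb=(-74,-55,0),farL=(90,55,14),farR=(90,-55,14),farRb=(90,-55,0),ribR1=(14,-45,44),ribR2=(26,-45,44),ribRb=(14,-45,14),boltL=(-50,63,20),boltR=(-50,-63,20)).items(): print(n,pp(o+A.apply(np.array(L)/1000)))
for n,L in dict(hoodfL=(-88,75,160),hoodfR=(-88,-75,160),hoodbR=(-165,-75,160),rimFR=(110,-75,82),rimFRi=(94,-59,82),rimNR=(-88,-75,82),hoodNRi=(-88,-59,82)).items():
    X=pt(EXT,L[0]/1000,L[1]/1000,L[2]/1000); print(n,pp(X))
print("tip seat frame z",(o+A.apply([-.098,0,0]))[2]-.07)
im=np.load("pics/s7.npy"); 
g=im.min(2)[205:275,240:330]
for r in (35,40,45,50,55,58): print(r*8, (g[r,14:40]).tolist())
E
```

```text
tipL [125. 257.]
tipR [210. 438.]
tipRb [211. 445.]
blkL [168. 206.]
blkR [275. 426.]
blkRb [278. 443.]
farL [530.  61.]
farR [657. 267.]
farRb [655. 285.]
ribR1 [469. 280.]
ribR2 [498. 269.]
ribRb [471. 320.]
boltL [213. 162.]
boltR [340. 412.]
hoodfL [ 83. 106.]
hoodfR [231. 417.]
hoodbR [ 31. 484.]
rimFR [678. 364.]
rimFRi [624. 344.]
rimNR [222. 523.]
hoodNRi [206. 489.]
tip seat frame z 0.011689444234835047
280 [154, 145, 160, 161, 159, 157, 196, 238, 255, 255, 251, 233, 224, 252, 253, 253, 253, 253, 254, 253, 255, 255, 255, 248, 242, 207]
320 [124, 124, 138, 135, 150, 161, 156, 154, 170, 220, 254, 254, 254, 242, 218, 248, 254, 252, 253, 248, 217, 183, 154, 156, 165, 151]
360 [125, 140, 126, 115, 125, 112, 135, 161, 159, 157, 160, 192, 233, 255, 254, 251, 235, 225, 252, 254, 254, 255, 241, 207, 209, 214]
400 [165, 164, 162, 162, 161, 157, 160, 159, 159, 160, 160, 158, 155, 179, 223, 254, 254, 254, 242, 218, 252, 255, 244, 203, 188, 198]
440 [162, 158, 154, 144, 131, 119, 105, 98, 93, 92, 89, 89, 88, 97, 128, 136, 115, 94, 94, 68, 58, 90, 116, 100, 94, 98]
464 [95, 91, 92, 91, 89, 94, 90, 93, 97, 92, 97, 94, 99, 89, 69, 63, 75, 90, 121, 150, 148, 158, 165, 165, 162, 165]
```

```bash
python3 - <<'E'
from h import *
h=float(np.load("h.npy"))
go(-.075,.006,8,h,v=.06,yoff=.003); arm.pause(.2); s0=st()
for tz in (.004,.002,.001,0,-.001,-.002,-.003):
    go(-.075,tz,8,h,v=.03,yoff=.003); s=st(tz)
    print("   dF",np.round(s["contact_force"]-s0["contact_force"],1),"dM",np.round(s["torque"]-s0["torque"],2), "tipz", round(s["eef_pos"][2]-.07-.0355,4))
    if s["contact_force"][2]>5: break
E
```

```text
t 24.87 p [ 0.6253 -0.2721  0.1117] F [ 0.5  0.2 -3.4] M [ 0.03  0.21 -0.03] w 0.117
0.004 t 25.12 p [ 0.6253 -0.2721  0.1096] F [ 1.3 -0.3 -2.7] M [-0.01  0.21  0.03] w 0.115
   dF [ 0.8 -0.5  0.7] dM [-0.04  0.    0.06] tipz 0.0041
0.002 t 25.37 p [ 0.6257 -0.2724  0.1083] F [ 0.6 -0.6  1.1] M [0.02 0.33 0.03] w 0.118
   dF [ 0.1 -0.8  4.5] dM [-0.02  0.13  0.07] tipz 0.0028
0.001 t 25.62 p [ 0.6259 -0.2725  0.1076] F [2.  0.1 5.4] M [0.06 0.49 0.05] w 0.112
   dF [ 1.5 -0.2  8.8] dM [0.03 0.28 0.08] tipz 0.0021
```

```bash
python3 - <<'E'
from h import *
h=float(np.load("h.npy"))
def tip(s):
    A=R.from_quat(s["tcp_rot"],scalar_first=True)*R.from_euler('x',-np.pi); w=np.array(s["eef_pos"])+A.apply([-.118,0,-h])
    d=w-[EXT[0],EXT[1],.07]; c,s_=np.cos(EXT[2]),np.sin(EXT[2]); return np.round(1000*np.array([c*d[0]+s_*d[1],-s_*d[0]+c*d[1],d[2]]),1)
go(-.072,.008,12,h,v=.06,yoff=.003); arm.pause(.1); s0=st()
def step(tx,tz,th=12):
    go(tx,tz,th,h,v=.03,yoff=.003); s=status.read_state()
    print((tx,tz,th),"t",round(s["time"],1),"tip",tip(s),"dF",np.round(s["contact_force"]-s0["contact_force"],1),"dM",np.round(s["torque"]-s0["torque"],2)); return s["contact_force"]-s0["contact_force"]
for tz in (.005,.003,.002,.001,0,-.001,-.002,-.003,-.004):
    if step(-.072,tz)[2]>3: break
tz+=.001; step(-.075,tz)
for tx in (-.079,-.083,-.086,-.088,-.090,-.092):
    if abs(step(tx,tz)[0])>6: break
E
```

```text
t 26.12 p [ 0.6252 -0.2715  0.1205] F [-0.1  0.1 -2.6] M [0.04 0.27 0.04] w 0.117
(-0.072, 0.005, 12) t 26.4 tip [-72.3   3.3   4.2] dF [ 0.5 -0.1  0.4] dM [-0.04 -0.01 -0.04]
(-0.072, 0.003, 12) t 26.6 tip [-71.8   2.9   3.2] dF [-0.6 -0.1  1.5] dM [ 0.08  0.04 -0.02]
(-0.072, 0.002, 12) t 26.9 tip [-71.5   2.8   2.5] dF [0.5 0.  3.4] dM [ 0.02  0.15 -0.01]
(-0.075, 0.003, 12) t 27.1 tip [-75.1   3.    3.1] dF [ 1.6 -0.6  2. ] dM [ 0.   -0.01 -0.03]
(-0.079, 0.003, 12) t 27.4 tip [-79.5   3.1   3. ] dF [ 1.2 -0.2  3.1] dM [ 0.06  0.06 -0.05]
(-0.083, 0.003, 12) t 27.7 tip [-83.5   3.1   2.9] dF [-0.1  0.2  3. ] dM [ 0.11  0.12 -0.04]
(-0.086, 0.003, 12) t 27.9 tip [-85.7   3.4   3.1] dF [2.  1.3 2.8] dM [ 0.2  -0.35  0.08]
(-0.088, 0.003, 12) t 28.2 tip [-86.    3.5   3.5] dF [ 6.3 -0.2  3.1] dM [ 0.29 -1.18  0.14]
```

```bash
python3 - <<'E'
from h import *
m=imaging.camera_model("side"); h=float(np.load("h.npy"))
go(-.076,.01,12,h,v=.08,yoff=.003); go(-.05,.05,8,h,v=.1,yoff=.003); arm.pause(.2); s=st()
A=R.from_quat(s["tcp_rot"],scalar_first=True)*R.from_euler('x',-np.pi); o=np.array(s["eef_pos"])-A.apply([.02,0,h])
snap("side","s8",(236,196,336,271),8); im=cv2.imread("pics/s8.png")
pp=lambda L:tuple(int(v) for v in np.round((proj(m,o+A.apply(np.array(L)/1000))-[236,196]+.5)*8-.5))
for a,b in [((-98,45,6),(-98,-45,6)),((-98,-45,0),(-98,-45,6)),((-98,-45,6),(-74,-45,6)),((-98,45,6),(-74,45,6)),((-74,55,14),(-74,-55,14)),((-74,-55,14),(90,-55,14)),((-74,-55,0),(90,-55,0)),((90,55,14),(90,-55,14)),((14,-45,44),(14,45,44)),((-50,63,20),(-50,25,20)),((-50,-63,20),(-50,-25,20)),((-60,25,52),(-40,25,52)),((-60,-25,52),(-40,-25,52))]:
    cv2.line(im,pp(a),pp(b),(0,0,255),1)
cv2.imwrite("pics/s8o.png",im)
E
```

```text
t 29.3 p [ 0.649  -0.2741  0.1547] F [ 0.3  0.7 -3.2] M [ 0.03  0.17 -0.01] w 0.115
```

View pics/s8o.png

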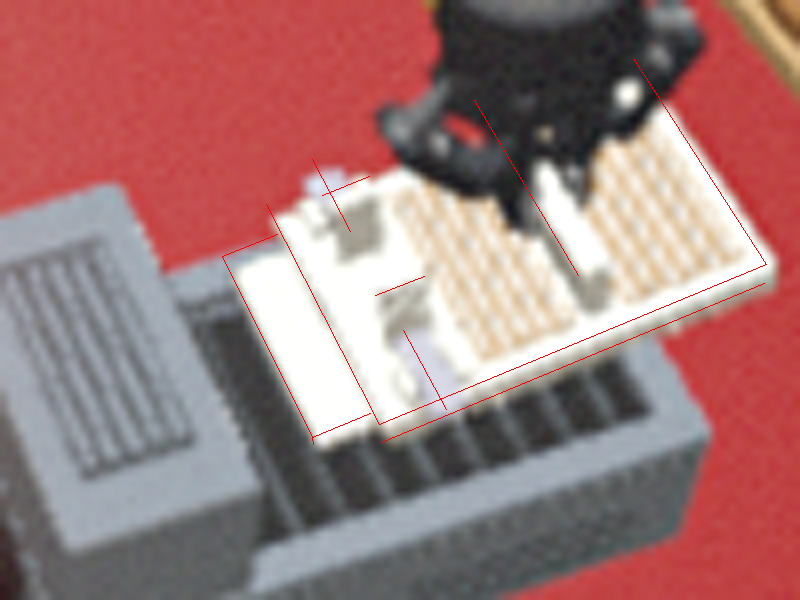

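```bash
cat >> h.py <<'E'
def tip(s,h):
    A=R.from_quat(s["tcp_rot"],scalar_first=True)*R.from_euler('x',-np.pi); w=np.array(s["eef_pos"])+A.apply([-.118,0,-h])
    d=w-[EXT[0],EXT[1],.07]; c,s_=np.cos(EXT[2]),np.sin(EXT[2]); return np.round(1000*np.array([c*d[0]+s_*d[1],-s_*d[0]+c*d[1],d[2]]),1)
def go2(tx,tz,th,h,roll=0,yaw=0,yoff=.003,v=.04):
    C=R.from_euler('z',EXT[2]+np.radians(yaw))*R.from_euler('y',np.radians(-th))*R.from_euler('x',np.radians(roll))
    p=pt(EXT,tx,yoff,.07+tz)+C.apply([.118,0,h])
    arm.move_l(p,v,(C*R.from_euler('x',np.pi)).as_quat(scalar_first=True))
    s=status.read_state(); F=np.array(s["contact_force"])+[0,0,2.8]; M=np.array(s["torque"])-[.03,.2,0]
    print((tx,tz,th,roll,yaw),"t",round(s["time"],1),"tip",tip(s,h),"dF",np.round(F,1),"dM",np.round(M,2)); return F
E
python3 - <<'E'
from h import *
h=float(np.load("h.npy"))
go2(-.072,.012,5.5,h,v=.1); go2(-.076,.005,5.5,h)
for tx in (-.080,-.083,-.086,-.089,-.092,-.095):
    if abs(go2(tx,.0025,5.5,h)[0])>6: break
else: print("IN")
E
```

```text
(-0.072, 0.012, 5.5, 0, 0) t 30.0 tip [-71.9   3.   11.7] dF [ 0.4 -0.2  0.6] dM [ 0.   -0.12 -0.01]
(-0.076, 0.005, 5.5, 0, 0) t 30.3 tip [-76.2   3.    4.9] dF [-0.6  0.2 -0.3] dM [ 0.   -0.08  0.02]
(-0.08, 0.0025, 5.5, 0, 0) t 30.6 tip [-79.6   3.    3.1] dF [1.3 0.5 1.7] dM [ 0.15 -0.09 -0.07]
(-0.083, 0.0025, 5.5, 0, 0) t 30.8 tip [-82.7   2.9   2.9] dF [ 1.3 -0.   3. ] dM [ 0.15 -0.1  -0.03]
(-0.086, 0.0025, 5.5, 0, 0) t 31.1 tip [-85.9   2.9   2.8] dF [1.1 0.4 4.8] dM [ 0.11 -0.23 -0.07]
(-0.089, 0.0025, 5.5, 0, 0) t 31.3 tip [-86.8   3.3   3.1] dF [ 5.5 -0.7  4.2] dM [ 0.16 -1.12  0.13]
(-0.092, 0.0025, 5.5, 0, 0) t 31.6 tip [-87.1   3.5   3.6] dF [10.1 -1.1  3.6] dM [ 0.08 -2.29  0.29]
```

```bash
python3 - <<'E'
from h import *
h=float(np.load("h.npy"))
go2(-.076,.008,8,h,v=.08); go2(-.074,.008,8,h,roll=2.5)
for z in (.005,.004,.003,.002,.001,0,-.001,-.002):
    if go2(-.074,z,8,h,roll=2.5)[2]>2.5: break
z+=.001
for tx in (-.078,-.082,-.085,-.088,-.091,-.094,-.096):
    if abs(go2(tx,z,8,h,roll=2.5)[0])>6: break
else: print("IN")
E
```

```text
(-0.076, 0.008, 8, 0, 0) t 32.0 tip [-77.2   2.9   7.6] dF [-0.2  0.2 -0.4] dM [-0.01 -0.04 -0.04]
(-0.074, 0.008, 8, 2.5, 0) t 32.2 tip [-75.2   1.6   7.5] dF [ 0.2 -0.2  0.9] dM [-0.12 -0.05 -0.02]
(-0.074, 0.005, 8, 2.5, 0) t 32.5 tip [-74.4   3.6   4.5] dF [0.6 0.3 0.1] dM [-0.08 -0.03 -0.04]
(-0.074, 0.004, 8, 2.5, 0) t 32.7 tip [-74.    3.2   4. ] dF [-0.8 -0.4  0.3] dM [-0.09  0.   -0.02]
(-0.074, 0.003, 8, 2.5, 0) t 33.0 tip [-74.1   3.    2.9] dF [-0.7 -0.6 -0.1] dM [-0.03  0.02  0.02]
(-0.074, 0.002, 8, 2.5, 0) t 33.2 tip [-73.8   2.9   2.1] dF [-0.   0.7  0.6] dM [-0.06 -0.01 -0.02]
(-0.074, 0.001, 8, 2.5, 0) t 33.5 tip [-73.6   2.8   1.4] dF [-0.2 -0.2  3.1] dM [-0.03  0.04  0.02]
(-0.078, 0.002, 8, 2.5, 0) t 33.7 tip [-78.7   3.    1.9] dF [ 0. -1.  1.] dM [-0.04  0.17  0.03]
(-0.082, 0.002, 8, 2.5, 0) t 34.0 tip [-82.7   3.1   1.9] dF [-0.4 -0.1  1. ] dM [-0.04  0.21  0.07]
(-0.085, 0.002, 8, 2.5, 0) t 34.2 tip [-85.4   3.1   1.9] dF [-0.3  0.3  0.9] dM [-0.    0.17  0.03]
(-0.088, 0.002, 8, 2.5, 0) t 34.5 tip [-88.4   3.    2. ] dF [0.2 0.3 0.8] dM [0.03 0.12 0.02]
(-0.091, 0.002, 8, 2.5, 0) t 34.7 tip [-91.4   3.    2. ] dF [-1.1 -0.6  0.1] dM [-0.03  0.12  0.02]
(-0.094, 0.002, 8, 2.5, 0) t 35.0 tip [-94.4   3.    2. ] dF [-0.9  0.2  0.1] dM [0.03 0.11 0.  ]
(-0.096, 0.002, 8, 2.5, 0) t 35.2 tip [-96.   3.   2.] dF [ 0.4 -0.5  0.2] dM [-0.   -0.06  0.01]
IN
```

```bash
python3 - <<'E'
from h import *
h=float(np.load("h.npy"))
go2(-.0975,.002,8,h,roll=2.5)
for th,r,z in ((6,2.8,.002),(4,3.1,.002),(2.5,3.3,.002),(1.5,3.4,.002),(.8,3.4,.002),(0.2,3.4,.0015)):
    F=go2(-.0975,z,th,h,roll=r)
    if np.abs(F).max()>12: break
E
```

```text
(-0.0975, 0.002, 8, 2.5, 0) t 35.5 tip [-97.    3.1   2.1] dF [ 1.  -0.6  0.4] dM [ 0.04 -0.41 -0.02]
(-0.0975, 0.002, 6, 2.8, 0) t 35.7 tip [-97.6   2.9   1.7] dF [-0.2 -0.6  1.1] dM [ 0.03 -0.05 -0.09]
(-0.0975, 0.002, 4, 3.1, 0) t 36.0 tip [-97.5   3.1   1.7] dF [0.6 0.1 0.7] dM [-0.04 -0.1  -0.03]
(-0.0975, 0.002, 2.5, 3.3, 0) t 36.2 tip [-97.4   3.3   1.7] dF [0.5 2.  0.8] dM [ 0.18 -0.32  0.05]
(-0.0975, 0.002, 1.5, 3.4, 0) t 36.5 tip [-97.4   3.4   1.8] dF [ 1.1  1.8 -0.8] dM [ 0.33 -0.39  0.1 ]
(-0.0975, 0.002, 0.8, 3.4, 0) t 36.7 tip [-97.4   3.4   1.9] dF [0.7 3.6 1.2] dM [ 0.54 -0.38  0.18]
(-0.0975, 0.0015, 0.2, 3.4, 0) t 37.0 tip [-97.3   3.1   1.6] dF [-0.   2.7  3.5] dM [ 0.63 -0.21  0.26]
```

```bash
python3 - <<'E'
from h import *
h=float(np.load("h.npy"))
for z,th in ((.0015,.2),(.0005,0),(-.0005,0),(-.0015,0),(-.0025,0)):
    F=go2(-.0975,z,th,h,roll=3.4,yoff=.005)
    if F[2]>9: break
s=status.read_state(); print(np.round(s["eef_pos"],4))
E
```

```text
(-0.0975, 0.0015, 0.2, 3.4, 0) t 37.2 tip [-97.6   3.7   1.7] dF [ 1.1 -0.5  3.1] dM [-0.22 -0.26  0.07]
(-0.0975, 0.0005, 0, 3.4, 0) t 37.5 tip [-97.4   3.6   1.4] dF [-0.8 -2.6  7.5] dM [-0.18  0.22  0.15]
(-0.0975, -0.0005, 0, 3.4, 0) t 37.7 tip [-97.4   3.5   1.1] dF [-2.2 -2.5 12.3] dM [0.02 0.47 0.16]
[ 0.6067 -0.2714  0.0905]
```

```bash
python3 - <<'E'
from h import *
h=float(np.load("h.npy"))
for r in (3.4,4.2,5.0,5.8):
    F=go2(-.0975,.0003,0,h,roll=r,yoff=.0042)
arm.clamp(20); arm.pause(.2); st("soft")
snap("side","s9",(236,196,336,271),8)
E
```

```text
(-0.0975, 0.0003, 0, 3.4, 0) t 38.0 tip [-97.4   3.4   1.2] dF [-2.2 -2.2  8.9] dM [0.11 0.36 0.13]
(-0.0975, 0.0003, 0, 4.2, 0) t 38.2 tip [-97.4   3.8   0.6] dF [-1.3 -1.1  8.4] dM [ 0.06  0.19 -0.01]
(-0.0975, 0.0003, 0, 5.0, 0) t 38.5 tip [-97.3   4.4   0.1] dF [-0.2 -2.   5.9] dM [-0.03 -0.17 -0.09]
(-0.0975, 0.0003, 0, 5.8, 0) t 38.7 tip [-97.2   4.9   0.4] dF [0.5 1.4 7.5] dM [-0.01 -0.04 -0.03]
soft t 39.15 p [ 0.607  -0.2707  0.0897] F [0.5 2.5 4.6] M [ 0.36 -0.   -0.05] w 0.114
```

```bash
python3 - <<'E'
from h import *
h=float(np.load("h.npy"))
arm.clamp(40)
go2(-.0975,-.0003,0,h,roll=5.1,yoff=.0042)
arm.ungrasp(); arm.pause(.2); s=st("open")
p=np.array(s["eef_pos"]); z=R.from_quat(s["tcp_rot"],scalar_first=True).apply([0,0,1])
arm.move_l(p-z*.07,.12); st()
p=p-z*.07; p[2]=.30; arm.move_l(p,.25)
arm.move_l([.45,.05,.32],.3); st("away")
snap("side","s10",(236,196,336,271),8); snap("top","t10",(305,160,385,260),6)
E
```

```text
(-0.0975, -0.0003, 0, 5.1, 0) t 39.7 tip [-97.4   3.7   0. ] dF [1.8 1.  9. ] dM [ 0.59 -0.17 -0.01]
open t 40.58 p [ 0.6066 -0.2711  0.089 ] F [ 0.6  0.1 -0.3] M [-0.09 -0.03  0.04] w 0.999
 t 41.32 p [ 0.6058 -0.277   0.1581] F [-0.7 -0.8 -0.3] M [-0.1   0.06 -0.01] w 1.003
away t 43.39 p [0.4503 0.0486 0.3195] F [-0.5 -1.1  0.4] M [-0.11  0.03 -0.02] w 1.001
```

```bash
python3 - <<'E'
from h import *
T=imaging.camera_model("top");S=imaging.camera_model("side")
def mask(n,box):
    im=np.load(f"pics/{n}.npy").astype(int); m=np.zeros(im.shape[:2],np.uint8); x0,y0,x1,y1=box
    r=im[y0:y1,x0:x1]; m[y0:y1,x0:x1]=((r.min(2)>195))*1
    m=cv2.morphologyEx(m,cv2.MORPH_CLOSE,np.ones((5,5)))
    c=max(cv2.findContours(m,cv2.RETR_EXTERNAL,cv2.CHAIN_APPROX_NONE)[0],key=cv2.contourArea)[:,0,:].astype(float); return c
ct=mask("t10",(305,160,385,260)); cs=mask("s10",(236,196,336,271))
ex=lambda c,a,b:c[np.argmax(a*c[:,0]+b*c[:,1])]
top=dict(farL=ex(ct,-1,-1),farR=ex(ct,1,-1),nearL=ex(ct,-1,1),nearR=ex(ct,1,1))
side=dict(farL=ex(cs,.5,-1),farR=ex(cs,1,.3),nearR=ex(cs,-.3,1))
def loc(w):
    d=np.array(w)[:2]-EXT[:2]; c,s=np.cos(EXT[2]),np.sin(EXT[2]); return np.round(1000*np.array([c*d[0]+s*d[1],-s*d[0]+c*d[1]]),1)
L=dict(farL=(90,55,14),farR=(90,-55,14),nearL=(-74,55,14),nearR=(-74,-55,14))
print("areas",cv2.contourArea(ct.astype(np.float32)),cv2.contourArea(cs.astype(np.float32)))
for k in top:
    X=pt(EXT,L[k][0]/1000,L[k][1]/1000,.084); print(k,"top px",top[k],"home px",proj(T,X).round(1),"local",loc(ray(T,top[k],.084)),"| side px",side.get(k),"home px",proj(S,X).round(1))
# visible top surface in rectified plane
rect=cv2.minAreaRect(np.array([loc(ray(T,c,.084)) for c in ct],np.float32)); print("rect",rect)
c=np.load("pics/t10.npy")[:,:,::-1]; a=np.load("pics/top0.npy")[:,:,::-1]
d=(np.abs(c.astype(int)-a).max(2)>60).astype(np.uint8); n,_,st_,ce=cv2.connectedComponentsWithStats(d)
print([ (s[:5].tolist()) for s in st_[1:] if s[4]>12])
im=np.load("pics/t10.npy")
for r in (175,190,205): print(r,im.min(2)[r,320:372].tolist())
E
```

```text
areas 1939.0 1395.0
farL top px [329. 176.] home px [327.9 175.3] local [88.1 51.4] | side px [301. 222.] home px [300.7 220.9]
farR top px [364. 179.] home px [363.3 177.6] local [ 85.8 -57.2] | side px [316. 248.] home px [315.9 246.7]
nearL top px [327. 227.] home px [326.  227.8] local [-71.3  51.9] | side px None home px [255.9 235.2]
nearR top px [363. 230.] home px [362.4 230.3] local [-72.9 -56.9] | side px [270. 263.] home px [269.  262.8]
rect ((4.502616882324219, -3.1979827880859375), (172.65206909179688, 124.59249114990234), 0.11551377177238464)
[[325, 175, 41, 58, 2043], [142, 183, 41, 60, 1234], [205, 206, 87, 178, 9410], [0, 320, 4, 8, 22], [0, 331, 36, 27, 601], [231, 375, 8, 9, 53], [250, 378, 16, 6, 37]]
175 [107, 134, 158, 153, 155, 154, 128, 60, 82, 129, 147, 152, 141, 118, 109, 95, 104, 103, 112, 119, 112, 109, 113, 122, 129, 132, 134, 137, 140, 141, 143, 142, 146, 145, 147, 149, 152, 149, 147, 154, 157, 155, 157, 155, 154, 152, 153, 147, 147, 136, 76, 69]
190 [119, 147, 158, 155, 154, 149, 102, 60, 230, 255, 253, 228, 203, 218, 199, 193, 204, 205, 193, 197, 205, 206, 193, 182, 188, 185, 176, 162, 162, 154, 141, 139, 141, 136, 139, 153, 156, 153, 166, 186, 207, 248, 255, 249, 183, 147, 150, 151, 154, 131, 68, 73]
205 [136, 157, 154, 154, 155, 129, 80, 195, 255, 255, 248, 200, 232, 246, 248, 242, 228, 231, 234, 232, 227, 218, 214, 215, 213, 207, 206, 210, 210, 212, 200, 185, 181, 183, 182, 179, 162, 163, 158, 139, 177, 245, 255, 245, 138, 151, 154, 156, 155, 118, 74, 74]
```

```bash
python3 - <<'E'
from h import *
from plant import order
st(); print(order.finish_job())
E
```

```text
t 43.49 p [0.4504 0.0486 0.3196] F [-0.1 -0.4  0.9] M [-0.11  0.02  0.01] w 1.003
the job is handed in; nothing more can be done
None
```

The cassette lies in the extractor bay with its tongue under the hood lip. I handed the job in at 43.5 s of the 58 s allowed, with the robot clear of everything.

- **Sequence:** I pinched the tabs, lifted the cassette out of the stand, set it flat on the mat at about (0.576, 0.000) and let go. I then took it by the rib, tucked the tongue under the lip at 8° tilt, lowered the other end in small steps until it sat on the floor, and let go.
- **Failed attempts:** Four tries to slide the tongue in stopped at the lip, with up to about 12 N on the wrist. I took the cause to be the cassette rolled in the grip. It went in once I rolled the tool 2.5°. At the bottom I rolled it to about 5°, where the cassette sat lowest.
- **Last checks, by numbers only:** I had used up the 12 picture views, so I never looked at the final state.
  - **Position:** The cassette's corners in both cameras lie within about 1.5 pixels (4 mm) of where they should be at home. It is level side to side, with no sign of an edge on the rim.
  - **Offset:** It sits roughly 2 mm off centre, towards the right wall and within the play.
- **Disagreements:** The forces suggested about 5° of roll in the grip, but the pictures showed only about 1°. I did not resolve this. The two cameras' positions for the extractor differed by 2–3 mm.
- **Bystanders:** The arm stayed well away from the things on the bench. It hid the offcut in the last top picture, so I did not check that one again.

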